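# Lower the ratcheting sampling arm rest

### The job

Get the blue padded arm rest ready for the next patient by lowering it flat: with the fingertips press the red pawl paddle on its right-hand end down until the pawl stands clear of the ratchet wheel (it stays down by itself), then push the raised free end of the pad down past the teeth until it lies fully down on its stops. Only press and push, grasp and lift nothing, do not raise the rest or force it down against the engaged pawl, leave the paddle pressed down, do not disturb the things standing around, and finish with the hand clear.

Things in the scene. Friction and masses are not known exactly. Their poses are not given: they have to be found in the camera images.
- stand: White base plate of the arm rest, 149x340x12 mm, fixed to the table. Origin on the table. Axes: z up; x across the pad, away from the robot; y along the pad from hinge (right) to free end (left); yaw varies. Plate: x -0.097 to 0.052, y -0.175 to 0.165. Steel ratchet wheel (156 mm) and pawl are on its robot side at x = -0.071; pawl posts 164 mm high, pawl arm up to 210 mm.
- rest (a joint): Angle of the blue padded board, rad: 0 = flat on its rubber stops, larger = free end raised (starts between 0.35 and 0.70, limit 0.8). A stiff hinge holds it wherever it is left, no spring; with the pawl clear it takes about 4 to 9 N down at the free end. With the pawl engaged it sinks by at most 0.06 rad of play, then blocks.
- rest_hinge (a point): Point on the hinge axis of the board, 88 mm above the table, at stand (0, -0.075). The axis is the stand's x axis.
- rest_end (a point): Point on top of the blue pad near its free end, on its middle line: the place to push down. Moves with the board: 195 mm from the hinge along the board, 28 mm above it square to the board; 116 mm above the table when flat. Pad 100 mm wide, 200 mm long, ending 35 mm beyond this point.
- pawl (a joint): Angle of the ratchet pawl, rad: 0 = engaged in the wheel, 0.36 = paddle fully down on its stop. Clear of the teeth above 0.14; press it well past that, above 0.2, best to the stop. Stiff pivot, no spring: it stays where it is left; pressing takes about 5 to 6 N. Pivot axis = stand's x axis, at stand (-0.071, -0.145), 156 mm above the table.
- paddle_top (a point): Centre of the top of the red paddle, 30x36 mm, 72 mm to the right of the pawl's pivot (stand -y), 163 mm above the table when engaged; it moves with the pawl, down by about 25 mm at full travel. Pressing it down lifts the pawl's steel nose out of the teeth.
- tip_box: Bystander: green-based hinged box of pipette tips, 84x101x62 mm, loose, behind the arm rest; origin at the centre of its underside. Leave it alone.
- black_jar: Bystander: small clear jar with black screw cap, 43x43x72 mm, loose, behind the arm rest; origin at the centre of its underside. Leave it alone.
- white_jar: Bystander: small clear jar with white screw cap, 43x43x72 mm, loose, behind the arm rest; origin at the centre of its underside. Leave it alone.
- vial: Bystander: upright blue-capped tube, 17x17x50 mm, loose, in front of the arm rest; origin at the centre of its underside. Leave it alone.
- pen: Bystander: white and grey pen lying on the table, 12x142x13 mm, loose, in front of the arm rest; origin at the centre of its underside. Leave it alone.
- strip_block: Bystander: black eight-well strip block, 26x130x31 mm, loose, to the left of the arm rest; origin at the centre of its underside. Leave it alone.

How it is judged:
By the outcome, as a careful person would: the job done as asked, in the order asked, and still so for the second after the job is handed in, with the robot touching nothing.
It also fails if it takes over 42 s, if anything falls off the work surface, if the arm or the gripper's body presses on something with over 40 N, if the wrist force passes 120 N, or if a joint passes its speed limit or range.

### The arm

A 6-joint arm with a two-finger parallel gripper is mounted at the origin on a cart in front of the work surface, level with it; the furniture and walls round the work are solid. World frame = base frame: x ahead of the robot, y to its left, z up, the work surface at z = 0. Lengths are in m, angles in degrees, forces in N, time in s.
With the tool pointing down it reaches from about 0.375 to 0.75 m from the base axis. Payload 9 kg.
Tool frame: the origin (TCP) lies where the fingers leave the gripper's body, on its centre line; the fingertips stand 73 mm ahead of it and the grasp point (between the pads) lies 54 mm ahead of it (robot.tip_reach is the distance from the TCP to the fingertips, in m); z points along the fingers, y is the line along which they close (so a half turn about z gives the same grasp; the last joint's range is limited). The gripper opens to 85 mm and grips with 20 to 120 N. Pads are 22 mm wide; open, the fingers measure 114 mm over their backs; the gripper's body (76 mm by 85 mm) begins 54 mm behind the grasp point. The pads swing forward as they close: fully open they stand 13 mm farther back than shut.
Start: joints at [64.074, 5.964, 5.575, 89.605, 0, 77.527], TCP at [0.14, 0.584, 0.304] pointing down, gripper open.
Joint ranges: [-171.21, 171.21], [-48.23, 106.86], [-62.78, 66.21], [-105.2, 120.99], [-86.42, 89.51], [-180, 180]. Speed limits (degrees/s): [127.2, 127.2, 147.25, 180, 180, 180].

### API

Orientations are given as [roll, pitch, yaw] about the fixed x, y, z axes, in that order (R = Rz(yaw) Ry(pitch) Rx(roll)).
In Python, from plant import robot gives the robot as it stands. Calls block until the motion is done:
- robot.move_pose(position, orientation): joint-space move of the TCP to a pose.
- robot.line_to(position, vel=0.15, rotation=None, guard=None): straight line of the TCP; rotation=None keeps the orientation; vel is the mean speed in m/s. With guard (N) it stops when the force on the tool has changed by that much, and returns True; else False.
- robot.goto_joints(angles): joint-space move.
- robot.set_gripper(opening): finger opening in m; the grip force is fixed at half the most; returns when the fingers have stopped.
- robot.pause(seconds).
- robot.ik(position, orientation): joint angles nearest the present ones, or None.
- robot.observe(): the state.
- robot.grab_frame(name): name is "side" or "top"; returns the picture (480x640x3 uint8, blue, green, red); there is no depth.
- robot.get_calibration(name): a dict with "vertical_fov" (degrees; the focal length in pixels is half the picture's height over the tangent of half this angle, whatever the lens; pixels are square), "cx", "cy" (the principal point, pixels), "rvec" (rotation vector, rad) and "tvec" (3), from world to camera coordinates, as OpenCV has them. Camera axes: x right, y down, z forward; pixel columns grow to the right and rows downward; lengths in m; the calibration is good to about 2 mm. A picture is of the moment at which its call begins. get_calibration takes no time and is no camera call.
A pose or a line that the arm cannot do raises robot.IKError and nothing moves.
- robot.job_done(): hands the job in; it is judged then, once.
The state is a dict: "time": time; "q": joint angles; "qvel": joint speeds; "joint_torque": joint torques, N m; "tool_pos": TCP position; "tcp_rot": TCP orientation; "ft_force": force on the tool from outside, world axes, zero at the start; "torque": the same for the moment, N m; "gripper_width": finger opening in m; "gripper_force": force on a finger pad.
Only numpy, scipy, OpenCV 4.12 (cv2) and the standard library are available. Lean on these libraries where they do the work, as an engineer would, in place of code of your own. Each camera call takes 0.05 s, during which the arm holds its last target. There are 200 camera calls.

## Working session

There is one attempt and no reset: what is moved stays moved. The work goes in short steps, each a Python script; the robot and the scene stay as the last script left them, time stands still between calls to the robot, and variables do not carry over. Pictures are saved under pics/ and viewed, at most 10 in all, crops included, and the job is handed in when it is done.

```bash
mkdir -p pics
python3 - <<'E'
from plant import robot
import cv2
for n in("side","top"):
    cv2.imwrite(f"pics/{n}0.png",robot.grab_frame(n)); print(robot.get_calibration(n))
print(robot.observe()["time"])
E
```

```text
{'vertical_fov': 53.05062461766801, 'cx': 317.69989495212036, 'cy': 237.92294403104077, 'rvec': array([ 2.07189327, -0.37943914,  0.23696997]), 'tvec': array([-0.51849149,  0.2966201 ,  0.81335842])}
{'vertical_fov': 53.438493751198486, 'cx': 317.7455703790225, 'cy': 241.57986090599252, 'rvec': array([ 2.13950235, -2.13759695,  0.18212763]), 'tvec': array([0.12489711, 0.61162422, 1.03100438])}
0.1
```

View pics/side0.png

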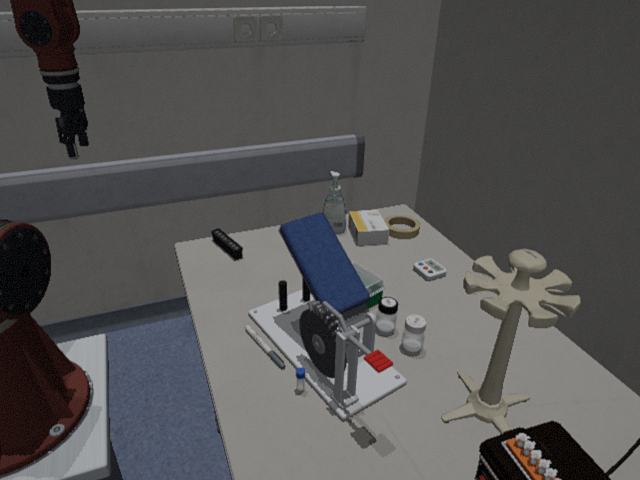

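View pics/top0.png

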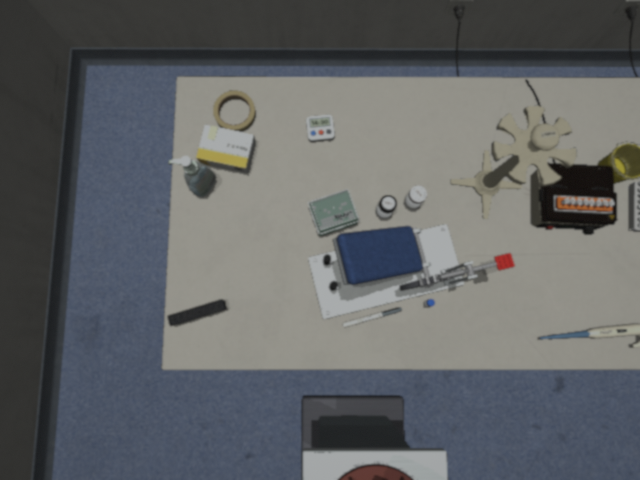

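The side view shows the raised blue pad, with the red paddle at about (379,361). In the top view the plate spans about (310,225)-(462,316) and the paddle is at about (504,261). I'll enlarge both.

Run:
```python
import cv2
a=cv2.imread("pics/top0.png")[210:330,300:530]; cv2.imwrite("pics/t1.png",cv2.resize(a,None,fx=3.4,fy=3.4,interpolation=2))
a=cv2.imread("pics/side0.png")[200:425,235:425]; cv2.imwrite("pics/s1.png",cv2.resize(a,None,fx=2.6,fy=2.6,interpolation=2))
```

```text
(no output)
```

View pics/t1.png

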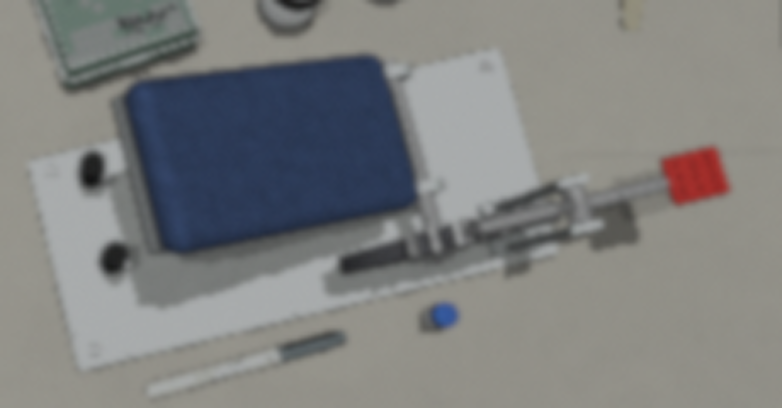

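View pics/s1.png

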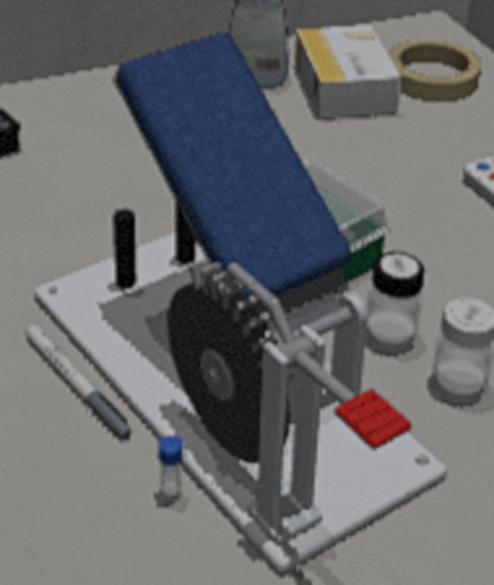

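The zoomed top view shows three plate corners at crop (30,160), (82,369), (500,50) and the paddle centre at (696,176). The zoomed side view shows plate corners at (38,292), (442,470), (290,568), the paddle at (374,418) and pad corners at (120,72), (228,36), (348,246). Next I'll fit the stand pose and the rest angle.

```bash
cat > h.py <<'E'
from plant import robot
import numpy as np, cv2
from scipy.optimize import least_squares
def proj(n,P):
    c=robot.get_calibration(n); f=240/np.tan(np.radians(c["vertical_fov"]/2))
    K=np.array([[f,0,c["cx"]],[0,f,c["cy"]],[0,0,1]])
    return cv2.projectPoints(np.array(P,float),c["rvec"],c["tvec"],K,None)[0][:,0]
def W(p,s):  # stand -> world
    c,d=np.cos(s[2]),np.sin(s[2]); p=np.atleast_2d(p)
    return np.c_[s[0]+c*p[:,0]-d*p[:,1], s[1]+d*p[:,0]+c*p[:,1], p[:,2]]
def pad(x,l,a,h=.028): return [x,-.075+l*np.cos(a)-h*np.sin(a),.088+l*np.sin(a)+h*np.cos(a)]
def paddle(a,l=-.072,h=.007): return [-.071,-.145+l*np.cos(a)-h*np.sin(a),.156+l*np.sin(a)+h*np.cos(a)]
E
python3 - <<'E'
from h import *
T=lambda u,v:[300+u/3.4,210+v/3.4]
S=lambda u,v:[235+u/2.6,200+v/2.6]
A=[.052,.165,.012];B=[-.097,.165,.012];C=[.052,-.175,.012];D=[-.097,-.175,.012]
ot=np.array([T(30,160),T(82,369),T(500,50),T(696,176),T(127,88),T(165,248)])
os_=np.array([S(38,292),S(442,470),S(290,568),S(374,418),S(120,72),S(228,36),S(348,246)])
def res(s,full=0):
    a=s[3]
    pt=[A,B,C,paddle(0),pad(.05,.23,a),pad(-.05,.23,a)]
    ps=[B,C,D,paddle(0),pad(-.05,.23,a),pad(.05,.23,a),pad(.05,.03,a)]
    return np.r_[proj("top",W(pt,s))-ot,proj("side",W(ps,s))-os_].ravel()
r=least_squares(res,[.5,0,.2,.5],loss="soft_l1")
print(r.x,np.degrees(r.x[2:]));print(res(r.x).reshape(-1,2).round(1))
s=r.x;np.save("s.npy",s)
print(W([paddle(0),paddle(.36),pad(0,.195,s[3]),pad(0,.195,0)],s).round(4))
E
```

```text
[ 0.57173338 -0.02441002  0.2329693   0.54725561] [13.34815783 31.35543665]
[[-0.9 -1.3]
 [-1.4  0.1]
 [ 0.8 -1.7]
 [ 0.4 -0.3]
 [-0.8 -1.7]
 [ 0.8  2.9]
 [-1.3 -1.5]
 [ 4.   0.2]
 [-3.   0.5]
 [ 0.3  0.1]
 [-3.2 -0.8]
 [-1.5 -0.2]
 [ 4.1  4.5]]
[[ 0.5527 -0.2519  0.163 ]
 [ 0.5523 -0.2498  0.1372]
 [ 0.554   0.0505  0.2134]
 [ 0.544   0.0923  0.116 ]]
```

Run:
```python
from h import *
s=np.load("s.npy"); o=robot.observe(); print(o["tcp_rot"])
robot.set_gripper(0.0); R=robot.tip_reach; print("tip",R)
p=W(paddle(0,-.075),s)[0]; q=W(paddle(.36,-.075),s)[0]
yaw=np.degrees(s[2])
js=[(y,robot.ik([p[0],p[1],.37],[180,0,y])) for y in (yaw,yaw+90,yaw-90,yaw+180)]
js=[(y,j) for y,j in js if j is not None]
y,j=min(js,key=lambda t:np.abs(np.array(t[1])-o["q"]).max()); print(y,np.round(j,1))
robot.line_to([.14,.584,.37])
robot.move_pose([p[0],p[1],.37],[180,0,y])
robot.line_to([p[0],p[1],p[2]+R+.02],vel=.2)
f0=robot.observe()["ft_force"]
hit=robot.line_to([q[0],q[1],q[2]+R-.008],vel=.04,guard=16)
o=robot.observe();print(hit,o["tool_pos"][2]-R,q[2],o["ft_force"]-np.array(f0),o["time"])
cv2.imwrite("pics/p1.png",cv2.resize(robot.grab_frame("side")[180:420,230:470],None,fx=2.4,fy=2.4))
```

```text
[-1.79935400e+02 -1.34430874e-02  1.66545631e+02]
tip 0.0726
13.34815782963632 [-37.    9.2  16.   96.8   0.  129.6]
True 0.1377284256899583 0.1361307102701138 [-2.05063774  1.93061689  6.42387932] 6.5167
```

View pics/p1.png

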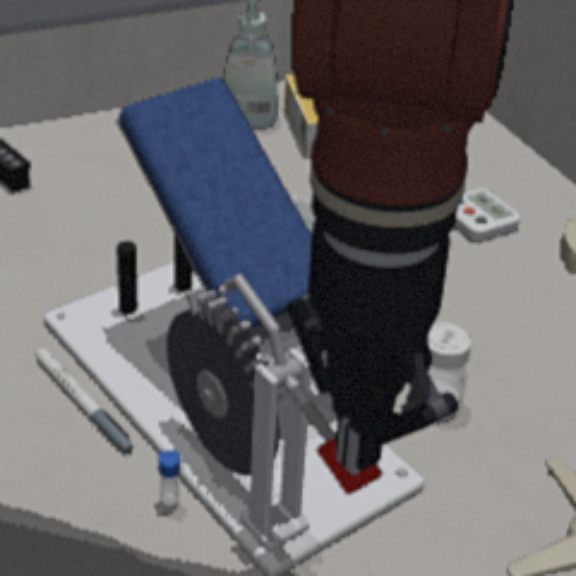

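The paddle at about (350,462) is pressed to its stop, with the tip 1.6 mm above the predicted full-travel height, and the pawl nose stands clear of the wheel. I'll retreat and push the pad down along its arc.

Run:
```python
from h import *
s=np.load("s.npy"); R=robot.tip_reach; a=s[3]; y=np.degrees(s[2])
t=robot.observe()["tool_pos"]
robot.line_to([t[0],t[1],.37],vel=.2)
cv2.imwrite("pics/p2.png",cv2.resize(robot.grab_frame("side")[180:420,230:470],None,fx=2.4,fy=2.4))
P=lambda a,dz=0:W(pad(0,.2,a),s)[0]+[0,0,R+dz]
e=P(a); robot.move_pose([e[0],e[1],.38],[180,0,y])
robot.line_to(P(a,.03),vel=.2)
f0=np.array(robot.observe()["ft_force"])
for k in [*np.linspace(a,0,7)]:
    hit=robot.line_to(P(k),vel=.05,guard=25)
    o=robot.observe();print(round(k,2),hit,np.array(o["tool_pos"])[2]-R,(o["ft_force"]-f0).round(1),round(o["time"],1))
    if hit: break
else:
    hit=robot.line_to(P(0,-.012),vel=.03,guard=22)
    o=robot.observe();print(hit,o["tool_pos"][2]-R,(o["ft_force"]-f0).round(1),o["time"])
cv2.imwrite("pics/p3.png",cv2.resize(robot.grab_frame("side")[180:420,230:470],None,fx=2.4,fy=2.4))
```

```text
0.55 False 0.21618693984533244 [ 0.8 -0.6  2.2] 9.9
0.46 False 0.20103421528653453 [ 0.7 -0.9  0.4] 10.5
0.36 False 0.18529161381731835 [ 0.2 -1.8 -0.9] 11.0
0.27 False 0.16883480786003416 [-0.1 -0.1 -0.5] 11.5
0.18 False 0.15172981097311805 [-0.1 -0.9  0.1] 12.0
0.09 False 0.13401377008345788 [ 0.2 -0.2 -0.7] 12.5
0.0 False 0.11606328665025753 [ 0.  -0.4 -0. ] 13.1
True 0.11599404615940204 [-2.   0.   6.3] 13.2667
```

```bash
python3 -c "
import cv2;cv2.imwrite('pics/c.png',cv2.hconcat([cv2.resize(cv2.imread(f'pics/p{i}.png'),(400,400)) for i in (2,3)]))"
```

```text
(no output)
```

View pics/c.png

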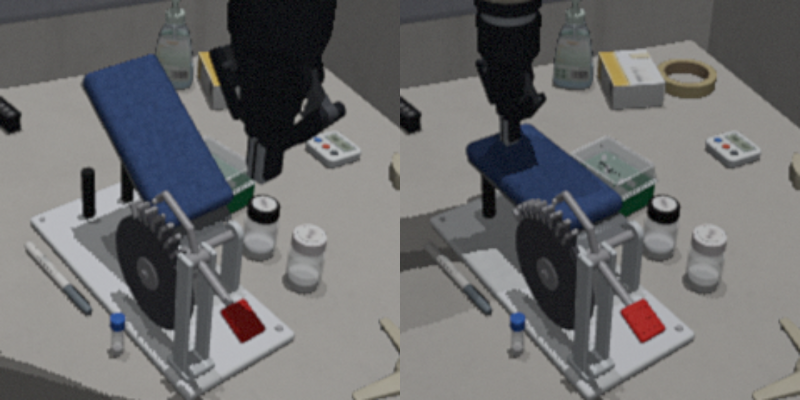

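The paddle stays down at (243,318) left and (643,320) right, and the pad lies flat on its posts. I'll press once more to confirm it is seated, then retreat and check.

Run:
```python
from h import *
R=robot.tip_reach; t=np.array(robot.observe()["tool_pos"])
robot.line_to(t+[0,0,.01],vel=.05)
hit=robot.line_to(t-[0,0,.01],vel=.03,guard=30)
o=robot.observe();print(hit,o["tool_pos"][2]-R,o["ft_force"])
robot.line_to([t[0],t[1],.37],vel=.2)
robot.line_to([t[0]-.1,t[1]+.15,.37],vel=.2)
print(robot.observe()["time"])
a=robot.grab_frame("side")[180:420,230:470];b=robot.grab_frame("top")[180:340,160:540]
cv2.imwrite("pics/f.png",cv2.hconcat([cv2.resize(a,(400,400)),cv2.copyMakeBorder(cv2.resize(b,(400,168)),0,232,0,0,0)]))
```

```text
True 0.11600814071170626 [-3.42456739  0.22108496 10.24218449]Traceback (most recent call last):
  File "<stdin>", line 7, in <module>
plant.IKError: the arm cannot follow that straight line within its joint ranges
```

Run:
```python
from h import *
print(robot.observe()["time"],robot.observe()["tool_pos"])
a=robot.grab_frame("side")[180:420,230:470];b=robot.grab_frame("top")[180:340,160:540]
cv2.imwrite("pics/f.png",cv2.hconcat([cv2.resize(a,(400,400)),cv2.copyMakeBorder(cv2.resize(b,(400,168)),0,232,0,0,0)]))
```

```text
15.1917 [0.54269053 0.09726594 0.36866879]
```

View pics/f.png

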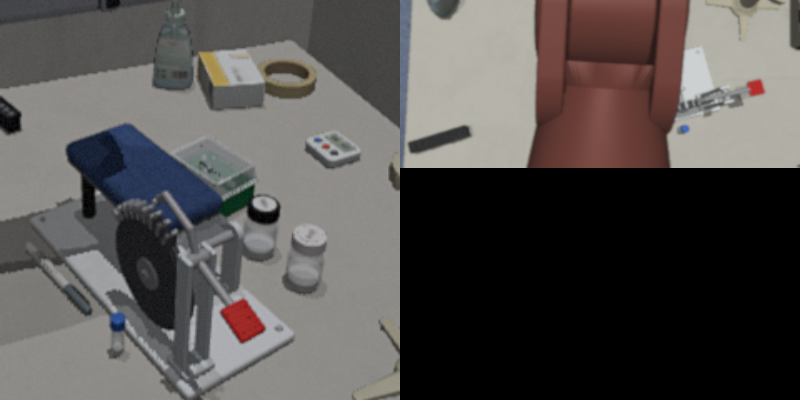

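The pad lies flat (left end at about (95,150)), the paddle is still down at (243,320), the bystanders are where they were, and the hand is well above everything.

```bash
python3 -c "
from plant import robot
print(robot.job_done())"
```

```text
the job is handed in; nothing more can be done
None
```

The arm rest is flat on its stops with the paddle still pressed down, nothing around it looks disturbed, and the hand is clear; I handed the job in at about 15 s.

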